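# Sort the trivet bars by the grip of their backing

### The arm

A 7-joint arm with a two-finger parallel gripper is mounted at the origin on a cart in front of the work surface, level with it; the furniture and walls round the work are solid. World frame = base frame: x ahead of the robot, y to its left, z up, the work surface at z = 0. Lengths are in m, angles in rad, forces in N, time in s.
With the tool pointing down it reaches from about 0.4 to 0.85 m from the base axis. Payload 10.4 kg.
Tool frame: the origin (TCP) lies at the very end of the fingers, on their centre line; the grasp point (between the pads) lies 19 mm behind it; z points along the fingers, y is the line along which they close (so a half turn about z gives the same grasp; the last joint's range is limited). The gripper opens to 87 mm and grips with 3 to 60 N. Pads are 19 mm wide; open, the fingers measure 117 mm over their backs; the gripper's body (75 mm by 190 mm) begins 51 mm behind the grasp point.
Start: joints at [1.169, 0.332, -0.065, 1.46, 0.022, 1.35, -0.088], TCP at [0.231, -0.581, 0.223] pointing down, gripper open.
Joint ranges: [-2.6, 2.6], [-0.5, 2.12], [-1.47, 1.34], [0.16, 2.42], [-1.27, 4.41], [0.06, 2.06], [-2.6, 2.6]. Speed limits (rad/s): [2.22, 2.22, 2.79, 2.79, 3.14, 3.14, 3.14].

### API

Orientations are given as a unit quaternion [x, y, z, w].
In Python, from bench import * gives the robot as it stands.
- The arm moves only by the tool step_arm, never from a script. Its arguments are lists of equal length, an entry for each row: "delta_pos": the shift along the world's x, y, z in units of 25 mm (1.0 is 25 mm), a list of three; "turn": the turn about the world's z in units of 0.12 rad (1.0 is 0.12 rad). In form: {"delta_pos": [[tx, ty, tz], ...], "turn": [turn, ...]}. A call has 1 to 12 rows; each row shifts and turns the commanded pose from where the row before left it; what a row does not reach is not made up. A row lasts 1/10 s, in which the tool goes at most 50 mm and 8.59 degrees, less where a joint would pass 70% of its speed; a pose out of reach is approached as far as the arm can. A call with a number of a shift or a turn outside -1 to 1 is refused whole. A call with a gripper value outside its range is refused whole. "grip" is the closure, from 0 (fully open) to 1 (shut), set as the call begins (left out, the last holds). The fingers move at their own pace and stop on an object; "newtons" is the grip in N (left out, the last holds). Time passes only in rows, so rows that do not move let the fingers close. It gives the time, the measured TCP pose, the force, the opening and the grip force at its end, in the units of the state.
- read_state(): the state, without advancing time (a new reading comes with each control period).
- camera(name): name is "scene" or "top"; returns a dict with "image" (384x512x3 uint8, red, green, blue), "z_map" (384x512 float32, m along the optical axis (not along the pixel's ray), 0 where there is no reading), "mtx" (3x3 intrinsics, pixels), "dist" ([k1, k2, p1, p2, k3] as OpenCV has them; the pictures are not rectified), "view" (4x4, takes a point from world to camera coordinates). Camera axes: x right, y up, looking along -z (the intrinsics and any distortion apply to the point x, -y, -z); pixel columns grow to the right and rows downward; lengths in m; the calibration is good to about 2 mm. A picture is of the moment at which its call begins.
- close_job(): hands the job in; it is judged then, once.
The state is a dict: "time": time; "joint_positions": joint angles; "joint_vel": joint speeds; "joint_torque": joint torques, N m; "ee_pos": TCP position; "eef_rot": TCP orientation; "ft_force": force on the tool from outside, world axes, zero at the start; "torque": the same for the moment, N m; "width": finger opening in m; "grip_force": force on a finger pad.
Only numpy, scipy, OpenCV 4.12 (cv2) and the standard library are available. Lean on these libraries where they do the work, as an engineer would, in place of code of your own. Each camera call takes 0.05 s, during which the arm holds its last target. There are 200 camera calls.

### The job

One of the three look-alike iron trivet bars still has a grippy backing; on the other two it has worn slick. Before lifting any of them, slide every bar some 5 cm across the worktop to a new spot, to feel how hard it drags; then lay the grippy bar flat in the narrow tray and both slick bars flat, side by side, in the wide tray. Set them down gently rather than dropping them, and do not disturb the honey jar and the pepper mill behind.

Things in the scene. Friction and masses are not known exactly. Their poses are not given: they have to be found in the camera images.
- bar_a_mid (a point): one of three look-alike dark iron trivet bars in any order, 110 x 54 x 28 mm, 0.8 kg +-10 %: straight sides to 24 mm, low ribs on top, 3 mm backing pad under it, set in 3 mm. Point: its centre, 14 mm above its underside; x along its length, y across, z up. Slid slowly, a slick bar drags with 1 N, the grippy one 7 to 11 N, only while it moves; a fast first touch feels hard on any
- bar_b_mid (a point): one of three look-alike dark iron trivet bars in any order, 110 x 54 x 28 mm, 0.8 kg +-10 %: straight sides to 24 mm, low ribs on top, 3 mm backing pad under it, set in 3 mm. Point: its centre, 14 mm above its underside; x along its length, y across, z up. Slid slowly, a slick bar drags with 1 N, the grippy one 7 to 11 N, only while it moves; a fast first touch feels hard on any
- bar_c_mid (a point): one of three look-alike dark iron trivet bars in any order, 110 x 54 x 28 mm, 0.8 kg +-10 %: straight sides to 24 mm, low ribs on top, 3 mm backing pad under it, set in 3 mm. Point: its centre, 14 mm above its underside; x along its length, y across, z up. Slid slowly, a slick bar drags with 1 N, the grippy one 7 to 11 N, only while it moves; a fast first touch feels hard on any
- narrow_tray_floor (a point): fixed low wooden tray, the narrower of the two; inside 134 mm along its x and 84 mm along its y, lips 6 mm thick rising 8 mm above its floor, floor 4 mm above the worktop. This point is the centre of its inner floor; x and y along its sides, z up. Room for one bar, its length along x
- wide_tray_floor (a point): fixed low wooden tray, the wider of the two; inside 134 mm along its x and 164 mm along its y, lips 6 mm thick rising 8 mm above its floor, floor 4 mm above the worktop. This point is the centre of its inner floor; x and y along its sides, z up. Room for two bars side by side, their lengths along x, 45 mm either side of the middle in y
- honey: glass honey jar with a black lid, 63 x 63 x 94 mm, a bystander at the back of the work; origin at the centre of its underside, z up. It stands under wall cabinets, which hang 0.46 m above the worktop from about x = 0.57 back: swing the arm short of them
- mill: brown wooden pepper mill, 58 x 58 x 170 mm, a bystander at the back of the work; origin at the centre of its underside, z up. It stands under wall cabinets, which hang 0.46 m above the worktop from about x = 0.57 back: swing the arm short of them
Not all that is in view belongs to the job. Leave any yellow look-alike of the part that bears bar_b_mid alone.

How it is judged:
On the way:
1. every bar has been slid at least 30 mm from where it lay and all three lie flat on the worktop (distance of each of bar_a_mid, bar_b_mid, bar_c_mid from where it was at the start of the episode above 0.03 m and height (world z) of each of bar_a_mid, bar_b_mid, bar_c_mid below 0.017 m and angle between each of bar_a_mid, bar_b_mid, bar_c_mid's own z axis and vertical below 0.06 rad), for 0.1 s.
At the end, for the whole second after the job is handed in: The grippy bar lies flat on the floor of the narrow tray and both slick bars lie flat on the floor of the wide tray, inside the lips (tilt under 0.06 rad), released and still (x of grippy_one in the frame of narrow_tray_floor between -0.03 and 0.03 m and y of grippy_one in the frame of narrow_tray_floor between -0.03 and 0.03 m and z of grippy_one in the frame of narrow_tray_floor below 0.018 m and angle between each of grippy_one, slick_one, other_slick_one's own z axis and vertical below 0.06 rad and x of slick_one in the frame of wide_tray_floor between -0.03 and 0.03 m and y of slick_one in the frame of wide_tray_floor between -0.065 and 0.065 m and z of each of slick_one, other_slick_one in the frame of wide_tray_floor below 0.018 m and x of other_slick_one in the frame of wide_tray_floor between -0.03 and 0.03 m and y of other_slick_one in the frame of wide_tray_floor between -0.065 and 0.065 m); the robot touches nothing.
It fails at once if a bar is lifted (over 25 mm) before every bar has been slid at least 30 mm (height (world z) of any of bar_a_mid, bar_b_mid, bar_c_mid above 0.039 m and distance of any of bar_a_mid, bar_b_mid, bar_c_mid from where it was at the start of the episode below 0.03 m).
It fails at once if a bar is dropped from more than about 2 cm, or flung (faster than 0.6 m/s with the fingers off it) ((linear speed of bar_a above 0.6 m/s and contact force between the fingers and bar_a below 0.5 N) or (linear speed of bar_b above 0.6 m/s and contact force between the fingers and bar_b below 0.5 N) or (linear speed of bar_c above 0.6 m/s and contact force between the fingers and bar_c below 0.5 N)).
It fails at once if the honey jar or pepper mill is shifted over 30 mm or tipped over 0.3 rad (distance of any of honey, mill from where it was at the start of the episode above 0.03 m or angle between any of honey, mill's own z axis and vertical above 0.3 rad).
It also fails if it takes over 72 s, if anything falls off the work surface, if the arm or the gripper's body presses on something with over 40 N, if the wrist force passes 120 N, or if a joint passes its speed limit or range.

## Working session

There is one attempt and no reset: what is moved stays moved. The work goes in short steps, Python scripts to look and compute and a tool call to move; the robot and the scene stay as the last step left them, time stands still between calls to the robot, and variables do not carry over. Pictures are saved under pics/ and viewed, at most 10 in all, crops included, and the job is handed in when it is done.

Besides the shell and the picture viewer there is one more tool, called as name(argument=value, ...), one argument or row to a line, values as JSON. step_arm: Moves the arm, as the interface text tells. Shifts and turns lie within -1 to 1; 1 stands for 25 mm of shift or 0.12 rad of turn. Its arguments: {"type":"object","properties":{"delta_pos":{"type":"array"},"turn":{"type":"array"},"grip":{"type":"number"},"newtons":{"type":"number"}},"required":["delta_pos","turn"]}

```bash
mkdir -p pics; ls; cat > h.py <<'E'
from bench import *
import numpy as np, cv2
def shot(name):
    return camera(name)
def save(c,f): cv2.imwrite('pics/'+f,cv2.cvtColor(c['image'],cv2.COLOR_RGB2BGR))
def plane(c,uv,z):
    uv=np.asarray(uv,float).reshape(-1,1,2)
    n=cv2.undistortPoints(uv,np.array(c['mtx'],float),np.array(c['dist'],float)).reshape(-1,2)
    V=np.array(c['view']);R=V[:3,:3];o=-R.T@V[:3,3]
    d=np.c_[n[:,0],-n[:,1],-np.ones(len(n))]@R
    return o+d*((z-o[2])/d[:,2])[:,None]
E
python3 - <<'E'
from h import *
for n in('top','scene'):
    c=shot(n);save(c,n+'0.png');np.save(n+'0.npy',c,allow_pickle=True)
s=read_state();print(s['ee_pos'],s['eef_rot'],s['ft_force'],s['width'],s['time'])
V=np.array(c['view']);print(-V[:3,:3].T@V[:3,3])
E
```

```text
pics
[ 0.23098402 -0.58037803  0.22184159] [ 9.82115566e-01  1.88278008e-01 -1.52645568e-04 -6.18686771e-04] [-0.27817685 -0.4922346   0.53343857] 0.08730718970585988 0.1
[-0.22056858  0.57653512  1.02004259]
```

View pics/top0.png

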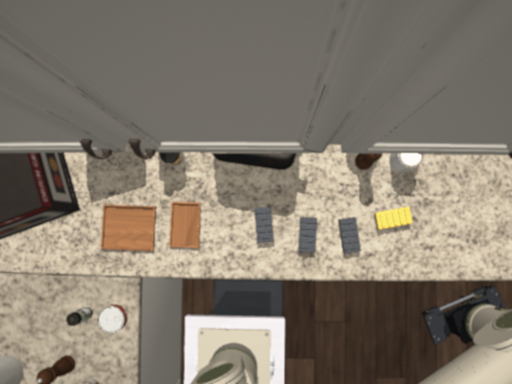

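View pics/scene0.png

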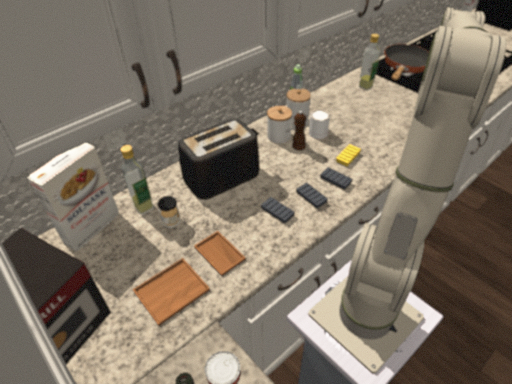

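The top view shows three dark bars at about (264,226), (308,235) and (349,235). The yellow look-alike is at (394,218) and stays put. The wide tray is at (129,228) and the narrow one at (185,226). The mill is at (368,160) and the honey jar's black lid at (170,157). Next I'll measure them and enlarge the bars to confirm.

```bash
cat >> h.py <<'E'
def boxes(c,kind):
    hsv=cv2.cvtColor(c['image'],cv2.COLOR_RGB2HSV).astype(int);H,S,Vv=hsv[...,0],hsv[...,1],hsv[...,2]
    m={'bar':(Vv<115)&(H>95)&(H<135)&(S>35),'tray':(H<15)&(S>90)&(Vv>90)}[kind].astype(np.uint8)
    m[:175]=0;m[270:]=0
    m=cv2.morphologyEx(m,cv2.MORPH_CLOSE,np.ones((3,3)))
    out=[]
    z={'bar':0.026,'tray':0.012}[kind]
    for k in cv2.findContours(m,cv2.RETR_EXTERNAL,cv2.CHAIN_APPROX_NONE)[0]:
        if cv2.contourArea(k)<200: continue
        p=plane(c,k.reshape(-1,2),z)
        r=cv2.minAreaRect((p[:,:2]*1000).astype(np.float32))
        b=cv2.boxPoints(r);e=[b[1]-b[0],b[2]-b[1]];l=[np.linalg.norm(q) for q in e]
        e0=e[int(np.argmax(l))];a=np.degrees(np.arctan2(e0[1],e0[0]))
        a=(a+90)%180-90
        out.append((np.round(r[0],1),np.round(sorted(l),1),round(float(a),1),k.reshape(-1,2).mean(0).round()))
    return out
E
python3 - <<'E'
from h import *
c=np.load('top0.npy',allow_pickle=True).item()
V=np.array(c['view']);print(-V[:3,:3].T@V[:3,3])
for k in('bar','tray'):
    for o in boxes(c,k):print(k,*o)
print(plane(c,[[368,160],[170,157],[394,218]],[0.1,0.09,0.028][0]))
cv2.imwrite('pics/crop.png',cv2.cvtColor(cv2.resize(c['image'][140:285,90:420],None,fx=2.4,fy=2.4,interpolation=cv2.INTER_CUBIC),cv2.COLOR_RGB2BGR))
E
```

```text
[ 0.43851181 -0.10923603  1.31304505]
tray [432.4 350. ] [145.3 176.7] 89.2 [128. 227.]
tray [444.7 163.4] [ 95.5 146.7] -1.3 [185. 225.]
[[ 0.6432534  -0.40436949  0.1       ]
 [ 0.64878992  0.19565347  0.1       ]
 [ 0.46969537 -0.47951906  0.1       ]]
```

View pics/crop.png

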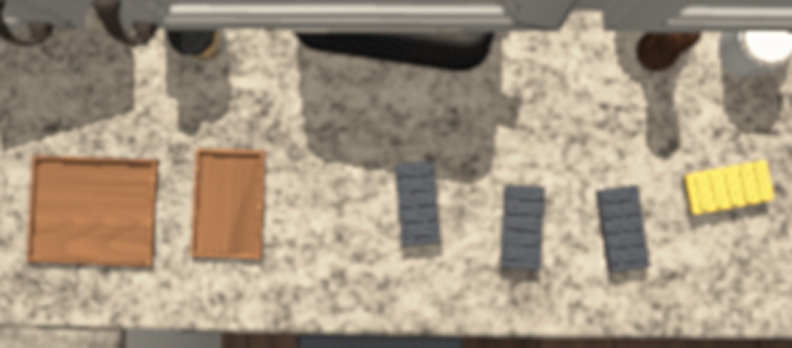

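The crop confirms three dark bars, at crop pixels (417,203), (522,228) and (623,228). The yellow one at (729,187) is the bystander. The bar mask came back empty, so I'll fix it.

```bash
python3 - <<'E'
from h import *
c=np.load('top0.npy',allow_pickle=True).item()
hsv=cv2.cvtColor(c['image'],cv2.COLOR_RGB2HSV)
for u,v in((264,226),(266,215),(308,235),(349,235),(285,200)):print(hsv[v-1:v+2,u-1:u+2].reshape(-1,3).tolist()[::2])
E
sed -i "s/(Vv<115)&(H>95)&(H<135)&(S>35)/(Vv<120)\&(H>90)\&(H<140)\&(S>25)/; s/<200: continue/<150: continue/" h.py
python3 - <<'E'
from h import *
c=np.load('top0.npy',allow_pickle=True).item()
for o in boxes(c,'bar'):print(*o)
E
```

```text
[[105, 11, 97], [113, 12, 87], [108, 13, 95], [105, 10, 105], [105, 10, 100]]
[[114, 13, 100], [108, 13, 100], [113, 10, 103], [108, 12, 104], [114, 13, 101]]
[[113, 10, 99], [105, 10, 101], [105, 11, 90], [108, 15, 85], [110, 9, 86]]
[[105, 11, 96], [108, 12, 103], [108, 13, 96], [113, 11, 96], [114, 14, 90]]
[[18, 51, 130], [19, 47, 130], [18, 49, 129], [18, 50, 132], [17, 47, 136]]
```

```bash
sed -i "s/(Vv<120)&(H>90)&(H<140)&(S>25)/(Vv<125)\&(H>90)\&(H<140)\&(S>4)/" h.py
python3 - <<'E'
from h import *
c=np.load('top0.npy',allow_pickle=True).item()
for o in boxes(c,'bar'):print(*o)
E
```

```text
[ 417.5 -359.8] [ 47.2 101.9] 7.9 [349. 235.]
[ 418.1 -228.7] [ 45.5 102.4] -3.2 [307. 234.]
[448.3 -90.7] [ 44.7 102.6] 6.1 [264. 224.]
```

step_arm(
  delta_pos=[
    [0.434,0.978,0],
    [0.434,0.978,0],
    [0.434,0.978,0],
    [0.434,0.978,0],
    [0.434,0.978,0],
    [0.434,0.978,0],
    [0.434,0.978,0],
    [0.434,0.978,0],
    [0.434,0.978,0],
    [0.434,0.978,0],
    [0.434,0.978,0],
    [0.434,0.978,0],
  ],
  turn=[-0.19,-0.19,-0.19,-0.19,-0.19,-0.19,-0.19,-0.19,-0.19,-0.19,-0.19,-0.19],
  grip=0,
)

```text
time: 1.3
ee_pos: [0.3615, -0.2861, 0.2223]
eef_rot: [0.999, 0.052, -0.0, -0.0]
ft_force: [-0.4, 0.8, 0.0]
width: 0.0869
grip_force: 0.0
```

step_arm(
  delta_pos=[
    [0.434,0.978,0],
    [0.434,0.978,0],
    [0.434,0.978,0],
    [0.434,0.978,0],
    [0.434,0.978,0],
    [0.434,0.978,0],
    [0.434,0.978,0],
    [0.434,0.978,0],
    [0,0,-0.8],
    [0,0,-0.8],
    [0,0,-0.8],
    [0,0,0],
  ],
  turn=[0,0,0,0,0,0,0,0,0,0,0,0],
)

```text
time: 2.5
ee_pos: [0.4464, -0.0914, 0.1602]
eef_rot: [0.999, 0.053, -0.002, -0.001]
ft_force: [0.4, 0.3, -0.1]
width: 0.087
grip_force: 0.0
```

step_arm(
  delta_pos=[
    [0.06,0,-1],
    [0,0,-1],
    [0,0,-1],
    [0,0,-1],
    [0,0,-1],
    [0,0,-0.7],
    [0,0,-0.38],
    [0,0,0],
    [0,0.2,0],
    [0,0.2,0],
    [0,0.15,0],
  ],
  turn=[0,0,0,0,0,0,0,0,0,0,0],
)

```text
time: 3.6
ee_pos: [0.4503, -0.0774, 0.0115]
eef_rot: [0.999, 0.053, 0.001, 0.0]
ft_force: [0.3, 0.3, -0.8]
width: 0.087
grip_force: 0.0
```

step_arm(
  delta_pos=[
    [0,0.15,0],
    [0,0.15,0],
    [0,0.15,0],
    [0,0.15,0],
    [0,0.15,0],
    [0,0.15,0],
  ],
  turn=[0,0,0,0,0,0],
)

```text
time: 4.2
ee_pos: [0.4496, -0.0552, 0.0106]
eef_rot: [0.999, 0.053, 0.0, 0.0]
ft_force: [-0.2, -2.2, 1.0]
width: 0.0869
grip_force: 1.2
```

step_arm(
  delta_pos=[
    [0,0.15,0],
    [0,0.15,0],
    [0,0.15,0],
    [0,0.15,0],
  ],
  turn=[0,0,0,0],
)

```text
time: 4.6
ee_pos: [0.4496, -0.0402, 0.0106]
eef_rot: [0.999, 0.053, -0.0, 0.0]
ft_force: [0.4, -1.7, 1.0]
width: 0.0871
grip_force: 1.2
```

step_arm(
  delta_pos=[
    [0,0.15,0],
    [0,0.15,0],
    [0,0.15,0],
    [0,0.15,0],
  ],
  turn=[0,0,0,0],
)

```text
time: 5.0
ee_pos: [0.4496, -0.0252, 0.0106]
eef_rot: [0.999, 0.053, -0.0, 0.0]
ft_force: [-0.1, -2.8, 1.7]
width: 0.087
grip_force: 1.2
```

Bar C drags with only about 1–2 N, so it's slick. Bar B next.

step_arm(
  delta_pos=[
    [0,-0.5,0],
    [0,-0.15,0.8],
    [0,0,1],
    [-0.15,-0.75,0.2],
    [-0.15,-0.75,0],
    [-0.15,-0.75,0],
    [-0.15,-0.75,0],
    [-0.15,-0.75,0],
    [-0.15,-0.75,0],
    [-0.15,-0.75,0],
    [-0.15,-0.75,0],
    [-0.06,-0.75,0],
  ],
  turn=[0,0,0,-0.15,-0.15,-0.15,-0.15,-0.15,-0.15,-0.15,-0.15,-0.15],
)

```text
time: 6.2
ee_pos: [0.4177, -0.2121, 0.0605]
eef_rot: [1.0, -0.029, -0.0, 0.0]
ft_force: [0.3, 0.2, 1.0]
width: 0.0868
grip_force: 0.0
```

step_arm(
  delta_pos=[
    [0,-0.75,0],
    [0,0,-0.5],
    [0,0,-0.8],
    [0,0,-0.7],
    [0,0,-0.1],
    [0,0.2,0],
    [0,0.2,0],
    [0,0.15,0],
  ],
  turn=[0,0,0,0,0,0,0,0],
)

```text
time: 7.0
ee_pos: [0.4188, -0.2149, 0.0088]
eef_rot: [1.0, -0.028, 0.001, 0.0]
ft_force: [-0.3, -0.4, 0.3]
width: 0.0872
grip_force: 0.0
```

step_arm(
  delta_pos=[
    [0,0.15,0],
    [0,0.15,0],
    [0,0.15,0],
    [0,0.15,0],
    [0,0.15,0],
    [0,0.15,0],
  ],
  turn=[0,0,0,0,0,0],
)

```text
time: 7.6
ee_pos: [0.4182, -0.1927, 0.0081]
eef_rot: [1.0, -0.028, 0.0, 0.0]
ft_force: [-0.1, -2.2, 1.4]
width: 0.0871
grip_force: 1.2
```

step_arm(
  delta_pos=[
    [0,0.15,0],
    [0,0.15,0],
    [0,0.15,0],
    [0,0.15,0],
  ],
  turn=[0,0,0,0],
)

```text
time: 8.0
ee_pos: [0.4181, -0.1776, 0.0081]
eef_rot: [1.0, -0.028, -0.0, 0.0]
ft_force: [1.2, -2.4, 2.2]
width: 0.087
grip_force: 1.2
```

step_arm(
  delta_pos=[
    [0,0.15,0],
    [0,0.15,0],
    [0,0.15,0],
    [0,0.15,0],
  ],
  turn=[0,0,0,0],
)

```text
time: 8.4
ee_pos: [0.4181, -0.1626, 0.008]
eef_rot: [1.0, -0.028, -0.0, 0.0]
ft_force: [-0.1, -2.8, 1.9]
width: 0.0873
grip_force: 1.1
```

B is slick too, so A should be the grippy one; sliding it will confirm.

step_arm(
  delta_pos=[
    [0,-0.5,0],
    [0,-0.15,0.8],
    [0,0,1],
    [0,-0.75,0.2],
    [0,-0.75,0],
    [0,-0.75,0],
    [0,-0.75,0],
    [0,-0.75,0],
    [0,-0.75,0],
    [0,-0.75,0],
    [0,-0.75,0],
    [0,-0.75,0],
  ],
  turn=[0,0,0,0.18,0.18,0.18,0.18,0.18,0.18,0.18,0.18,0.17],
)

```text
time: 9.6
ee_pos: [0.4175, -0.3493, 0.0577]
eef_rot: [0.998, 0.068, -0.0, -0.0]
ft_force: [0.3, 0.2, -0.1]
width: 0.0871
grip_force: 0.0
```

step_arm(
  delta_pos=[
    [0,-0.55,0],
    [0,0,-0.5],
    [0,0,-0.8],
    [0,0,-0.7],
    [0,0,0],
    [0,0.2,0],
    [0,0.2,0],
    [0,0.15,0],
  ],
  turn=[0,0,0,0,0,0,0,0],
)

```text
time: 10.4
ee_pos: [0.4187, -0.3474, 0.0089]
eef_rot: [0.998, 0.068, 0.0, 0.0]
ft_force: [-0.0, -0.6, 1.0]
width: 0.0871
grip_force: 0.0
```

step_arm(
  delta_pos=[
    [0,0.15,0],
    [0,0.15,0],
    [0,0.15,0],
    [0,0.15,0],
    [0,0.15,0],
    [0,0.15,0],
  ],
  turn=[0,0,0,0,0,0],
)

```text
time: 11.0
ee_pos: [0.4183, -0.3269, 0.0088]
eef_rot: [0.998, 0.068, 0.001, 0.001]
ft_force: [-0.5, -5.7, -1.6]
width: 0.0871
grip_force: 3.0
```

step_arm(
  delta_pos=[
    [0,0.15,0],
    [0,0.15,0],
    [0,0.15,0],
    [0,0.15,0],
  ],
  turn=[0,0,0,0],
)

```text
time: 11.4
ee_pos: [0.4183, -0.3119, 0.0088]
eef_rot: [0.998, 0.068, 0.001, 0.001]
ft_force: [0.1, -6.0, -0.5]
width: 0.0874
grip_force: 3.0
```

step_arm(
  delta_pos=[
    [0,0.15,0],
    [0,0.15,0],
    [0,0.15,0],
    [0,0.15,0],
  ],
  turn=[0,0,0,0],
)

```text
time: 11.8
ee_pos: [0.4183, -0.2969, 0.0088]
eef_rot: [0.998, 0.068, 0.001, 0.001]
ft_force: [0.4, -5.9, -1.0]
width: 0.0869
grip_force: 3.0
```

A drags with about 6 N against about 2 N for the other two, and the pad force is 3.0 N against 1.2 N, so A is the grippy one. I'll step aside and look before lifting anything.

step_arm(
  delta_pos=[
    [0,-0.6,0],
    [0,0,0.8],
    [0,0,1],
    [0,-0.5,1],
    [0,-1,1],
    [0,-1,0],
    [0,-1,0],
    [0,-1,0],
    [0,-1,0],
    [0,0,0],
  ],
  turn=[0,0,0,0,0,0,0,0,0,0],
)

```text
time: 12.8
ee_pos: [0.4163, -0.4522, 0.1028]
eef_rot: [0.998, 0.066, -0.0, 0.001]
ft_force: [0.0, 0.4, -0.2]
width: 0.0874
grip_force: 0.0
```

```bash
python3 - <<'E'
from h import *
c=shot('top');save(c,'top1.png');np.save('top1.npy',c,allow_pickle=True)
for o in boxes(c,'bar'):print(*o)
s=read_state();print(s['ee_pos'])
E
```

```text
[ 405.1 -448.1] [78.5 98.5] -87.2 [377. 238.]
[ 416.6 -311.4] [ 47.3 102. ] 10.0 [334. 235.]
[ 417.5 -177.8] [ 45.3 102.1] -3.6 [291. 234.]
[447.4 -41.9] [ 44.  102.9] 7.0 [248. 224.]
[ 0.41707111 -0.45006198  0.10276973]
```

View pics/top1.png

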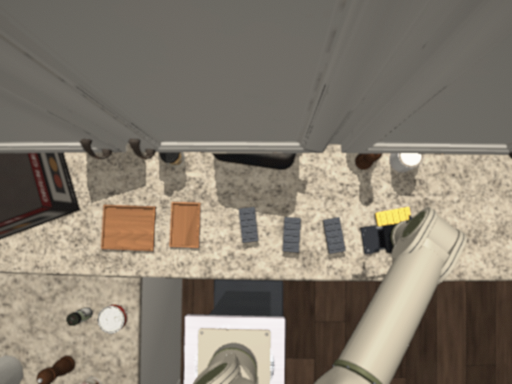

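All three bars now lie flat, each moved about 50 mm, at pixels (334,235), (291,234) and (248,224). I'll pick the grippy bar at (0.417,-0.311), with the fingertips 12 mm up so the fingers clear the tray lips.

step_arm(
  delta_pos=[
    [0,0.8,0],
    [0,0.8,0],
    [0,0.8,0],
    [0,0.8,0],
    [0,0.8,0],
    [0,0.8,0],
    [0,0.76,0],
    [0,0,-1],
    [0,0,-1],
    [0,0,-0.9],
    [0,0,-0.5],
    [0,0,-0.24],
  ],
  turn=[0.35,0,0,0,0,0,0,0,0,0,0,0],
)

```text
time: 14.05
ee_pos: [0.4177, -0.3083, 0.0112]
eef_rot: [0.996, 0.089, -0.0, -0.001]
ft_force: [0.6, 0.1, 0.8]
width: 0.087
grip_force: 0.0
```

step_arm(
  delta_pos=[
    [0,0,0],
    [0,0,0],
    [0,0,0],
    [0,0,0],
    [0,0,0],
    [0,0,0],
    [0,0,0],
    [0,0,0],
  ],
  turn=[0,0,0,0,0,0,0,0],
  grip=1,
  newtons=50,
)

```text
time: 14.85
ee_pos: [0.4186, -0.3102, 0.0127]
eef_rot: [0.996, 0.089, 0.001, 0.001]
ft_force: [1.1, -4.7, 1.8]
width: 0.0533
grip_force: 50.0
```

step_arm(
  delta_pos=[
    [0,0,0.3],
    [0,0,0.6],
    [0,0,0.8],
    [0,0,0.8],
    [0,0.3,0.7],
    [0.05,0.6,0],
    [0.05,0.8,0],
    [0.05,0.8,0],
    [0.05,0.8,0],
    [0.05,0.8,0],
    [0.05,0.8,0],
    [0.05,0.8,0],
  ],
  turn=[0,0,0,0,0,-0.1,-0.1,-0.1,-0.1,-0.1,-0.1,-0.1],
)

```text
time: 16.05
ee_pos: [0.4263, -0.165, 0.0924]
eef_rot: [0.999, 0.047, -0.0, -0.0]
ft_force: [0.9, 0.1, -8.3]
width: 0.0534
grip_force: 50.0
```

step_arm(
  delta_pos=[
    [0.06,0.8,0],
    [0.06,0.8,0],
    [0.06,0.8,0],
    [0.06,0.8,0],
    [0.06,0.8,0],
    [0.06,0.8,0],
    [0.06,0.8,0],
    [0.06,0.8,0],
    [0.06,0.8,0],
    [0.06,0.8,0],
  ],
  turn=[-0.1,-0.1,-0.1,-0.1,-0.1,-0.1,-0.1,-0.1,-0.1,-0.07],
)

```text
time: 17.05
ee_pos: [0.4411, 0.0346, 0.0925]
eef_rot: [1.0, -0.011, -0.0, 0.0]
ft_force: [0.4, -0.1, -8.1]
width: 0.0534
grip_force: 50.0
```

step_arm(
  delta_pos=[
    [0.1,0.8,0],
    [0,0.8,0],
    [0,0.7,0],
    [0,0.5,0],
    [0,0.24,0],
    [0,0,0],
    [0,0,0],
  ],
  turn=[0,0,0,0,0,0,0],
)

```text
time: 17.75
ee_pos: [0.4442, 0.1088, 0.0921]
eef_rot: [1.0, -0.011, -0.0, 0.0]
ft_force: [-0.0, -0.4, -8.6]
width: 0.0533
grip_force: 50.0
```

step_arm(
  delta_pos=[
    [0,0.6,0],
    [0,0.7,0],
    [0,0.6,0],
    [0,0.28,0],
    [0,0,-0.6],
    [0,0,-0.8],
    [0,0,-0.8],
    [0,0,-0.4],
    [0,0,-0.2],
    [0,0,-0.12],
    [0,0,-0.06],
    [0,0,0],
  ],
  turn=[0,0,0,0,0,0,0,0,0,0,0,0],
)

```text
time: 18.95
ee_pos: [0.4448, 0.1641, 0.018]
eef_rot: [1.0, -0.011, 0.0, -0.0]
ft_force: [0.3, 0.3, -8.2]
width: 0.0535
grip_force: 50.0
```

Still hanging by about 1 mm, so I'll ease it down, release, lift away and head for bar B.

step_arm(
  delta_pos=[
    [0,0,-0.04],
    [0,0,-0.04],
    [0,0,0],
  ],
  turn=[0,0,0],
)

```text
time: 19.25
ee_pos: [0.4449, 0.1641, 0.0167]
eef_rot: [1.0, -0.011, 0.001, 0.0]
ft_force: [-4.5, -3.0, 7.0]
width: 0.0535
grip_force: 50.0
```

step_arm(
  delta_pos=[
    [0,0,0],
    [0,0,0],
    [0,0,0],
    [0,0,0],
    [0,0,0],
  ],
  turn=[0,0,0,0,0],
  grip=0,
)

```text
time: 19.75
ee_pos: [0.4445, 0.1641, 0.0157]
eef_rot: [1.0, -0.011, 0.0, -0.0]
ft_force: [-0.1, -0.1, -0.2]
width: 0.0834
grip_force: 0.0
```

step_arm(
  delta_pos=[
    [0,0,0.6],
    [0,0,1],
    [0,0,0.8],
    [0,-0.8,0],
    [0,-0.8,0],
    [0,-0.8,0],
    [0.12,-0.8,0],
    [0,-0.8,0],
    [0,-0.8,0],
    [0,-0.8,0],
    [0,-0.8,0],
    [0,-0.8,0],
  ],
  turn=[0,0,0,0.15,0.15,0.15,0.15,0.15,0.15,0.15,0.16,0],
)

```text
time: 20.95
ee_pos: [0.4476, -0.0166, 0.0767]
eef_rot: [0.998, 0.062, 0.001, 0.0]
ft_force: [-0.6, 0.5, 0.3]
width: 0.0871
grip_force: 0.0
```

step_arm(
  delta_pos=[
    [0,-0.8,0],
    [0,-0.24,0],
    [0,0,-0.6],
    [0,0,-0.8],
    [0,0,-0.7],
    [0,0,-0.3],
    [0,0,-0.15],
    [0,0,0],
  ],
  turn=[0,0,0,0,0,0,0,0],
)

```text
time: 21.75
ee_pos: [0.4476, -0.0416, 0.0121]
eef_rot: [0.998, 0.062, 0.0, -0.0]
ft_force: [0.6, -0.5, 0.2]
width: 0.0871
grip_force: 0.0
```

step_arm(
  delta_pos=[
    [0,0,0],
    [0,0,0],
    [0,0,0],
    [0,0,0],
    [0,0,0],
    [0,0,0],
    [0,0,0],
    [0,0,0],
  ],
  turn=[0,0,0,0,0,0,0,0],
  grip=1,
)

```text
time: 22.55
ee_pos: [0.4475, -0.0419, 0.0119]
eef_rot: [0.998, 0.062, 0.0, 0.0]
ft_force: [-1.6, -0.1, 2.6]
width: 0.0535
grip_force: 50.0
```

step_arm(
  delta_pos=[
    [0,0,0.3],
    [0,0,0.6],
    [0,0,0.8],
    [0,0,0.8],
    [0,0.3,0.7],
    [0,0.6,0],
    [-0.05,0.8,0],
    [-0.05,0.8,0],
    [-0.05,0.8,0],
    [-0.05,0.8,0],
    [-0.05,0.8,0],
    [-0.05,0.8,0],
  ],
  turn=[0,0,0,0,0,-0.1,-0.1,-0.1,-0.1,-0.1,-0.1,-0.1],
)

```text
time: 23.75
ee_pos: [0.4388, 0.101, 0.0913]
eef_rot: [1.0, 0.019, -0.001, 0.0]
ft_force: [0.6, 0.3, -7.6]
width: 0.0532
grip_force: 50.0
```

step_arm(
  delta_pos=[
    [-0.05,0.8,0],
    [-0.05,0.8,0],
    [-0.05,0.8,0],
    [-0.05,0.8,0],
    [-0.04,0.8,0],
    [-0.04,0.8,0],
    [0,0.8,0],
    [0,0.8,0],
    [0,0.8,0],
    [0,0.8,0],
    [0,0.8,0],
    [0,0.8,0],
  ],
  turn=[-0.1,-0.1,-0.1,-0.1,-0.05,0,0,0,0,0,0,0],
)

```text
time: 24.95
ee_pos: [0.4322, 0.3403, 0.091]
eef_rot: [1.0, -0.008, -0.001, 0.001]
ft_force: [1.0, -1.1, -7.6]
width: 0.0536
grip_force: 50.0
```

step_arm(
  delta_pos=[
    [0,0.8,0],
    [0,0.7,0],
    [0,0.5,0],
    [0,0.18,0],
    [0,0,0],
    [0,0,0],
  ],
  turn=[0,0,0,0,0,0],
)

```text
time: 25.55
ee_pos: [0.4329, 0.3939, 0.0914]
eef_rot: [1.0, -0.008, -0.0, 0.001]
ft_force: [-0.2, 0.5, -8.2]
width: 0.0536
grip_force: 50.0
```

step_arm(
  delta_pos=[
    [0,0.04,-0.6],
    [0,0,-0.8],
    [0,0,-0.8],
    [0,0,-0.4],
    [0,0,-0.2],
    [0,0,-0.12],
    [0,0,-0.06],
    [0,0,-0.04],
    [0,0,0],
  ],
  turn=[0,0,0,0,0,0,0,0,0],
)

```text
time: 26.45
ee_pos: [0.4331, 0.3962, 0.0168]
eef_rot: [1.0, -0.007, 0.0, -0.0]
ft_force: [-0.6, -0.3, -8.1]
width: 0.0534
grip_force: 50.0
```

step_arm(
  delta_pos=[
    [0,0,0],
    [0,0,0],
    [0,0,0],
    [0,0,0],
    [0,0,0],
  ],
  turn=[0,0,0,0,0],
  grip=0,
)

```text
time: 26.95
ee_pos: [0.4331, 0.3963, 0.0166]
eef_rot: [1.0, -0.007, 0.0, -0.0]
ft_force: [-1.0, -0.4, -0.7]
width: 0.0832
grip_force: 0.0
```

step_arm(
  delta_pos=[
    [0,0,0.6],
    [0,0,1],
    [0,0,0.8],
    [0,-1,0],
    [0,-1,0],
    [0,-1,0],
    [0,-1,0],
    [0,-1,0],
    [0,-1,0],
    [0,-1,0],
    [0,-1,0],
    [0,-1,0],
  ],
  turn=[0,0,0,0,0,0,0,0,0,0,0,0],
)

```text
time: 28.15
ee_pos: [0.4331, 0.1704, 0.0775]
eef_rot: [1.0, -0.007, 0.001, -0.0]
ft_force: [0.5, -0.2, 0.2]
width: 0.0871
grip_force: 0.0
```

step_arm(
  delta_pos=[
    [-0.1,-1,0],
    [-0.1,-1,0],
    [-0.1,-1,0],
    [-0.1,-1,0],
    [-0.1,-1,0],
    [-0.1,-1,0],
    [-0.02,-1,0],
    [0,-1,0],
    [0,-1,0],
    [0,-1,0],
    [0,-1,0],
    [0,-1,0],
  ],
  turn=[-0.1,-0.1,-0.1,-0.11,0,0,0,0,0,0,0,0],
)

```text
time: 29.35
ee_pos: [0.4178, -0.1299, 0.0775]
eef_rot: [0.999, -0.032, 0.001, 0.0]
ft_force: [-0.7, -0.0, -0.2]
width: 0.0871
grip_force: 0.0
```

step_arm(
  delta_pos=[
    [0,-1,0],
    [0,-0.7,0],
    [0,-0.27,0],
    [0,0,0],
  ],
  turn=[0,0,0,0],
)

```text
time: 29.75
ee_pos: [0.4176, -0.1785, 0.077]
eef_rot: [0.999, -0.033, 0.0, 0.0]
ft_force: [0.6, 0.8, -0.5]
width: 0.0871
grip_force: 0.0
```

step_arm(
  delta_pos=[
    [0,0,-0.6],
    [0,0,-0.8],
    [0,0,-0.7],
    [0,0,-0.3],
    [0,0,-0.2],
    [0,0,0],
  ],
  turn=[0,0,0,0,0,0],
)

```text
time: 30.35
ee_pos: [0.4175, -0.1777, 0.0114]
eef_rot: [0.999, -0.032, -0.0, -0.0]
ft_force: [0.5, 0.1, 0.0]
width: 0.087
grip_force: 0.0
```

step_arm(
  delta_pos=[
    [0,0,0],
    [0,0,0],
    [0,0,0],
    [0,0,0],
    [0,0,0],
    [0,0,0],
    [0,0,0],
    [0,0,0],
  ],
  turn=[0,0,0,0,0,0,0,0],
  grip=1,
)

```text
time: 31.15
ee_pos: [0.4175, -0.1783, 0.0115]
eef_rot: [0.999, -0.032, 0.0, 0.0]
ft_force: [-0.5, 0.2, 3.0]
width: 0.0536
grip_force: 50.0
```

step_arm(
  delta_pos=[
    [0,0,0.3],
    [0,0,0.6],
    [0,0,0.8],
    [0,0,0.8],
    [0,0.3,0.7],
    [0,0.6,0],
    [0.05,0.8,0],
    [0.05,0.8,0],
    [0.05,0.8,0],
    [0.05,0.8,0],
    [0.05,0.8,0],
    [0.05,0.8,0],
  ],
  turn=[0,0,0,0,0,0.1,0.1,0.1,0.1,0,0,0],
)

```text
time: 32.35
ee_pos: [0.4234, -0.0339, 0.0898]
eef_rot: [1.0, -0.007, -0.001, -0.0]
ft_force: [-0.0, -0.2, -8.7]
width: 0.0535
grip_force: 50.0
```

step_arm(
  delta_pos=[
    [0.05,0.8,0],
    [0.05,0.8,0],
    [0.05,0.8,0],
    [0.05,0.8,0],
    [0.04,0.8,0],
    [0.04,0.8,0],
    [0,0.8,0],
    [0,0.8,0],
    [0,0.8,0],
    [0,0.8,0],
    [0,0.8,0],
    [0,0.8,0],
  ],
  turn=[0,0,0,0,0,0,0,0,0,0,0,0],
)

```text
time: 33.55
ee_pos: [0.43, 0.2054, 0.0898]
eef_rot: [1.0, -0.007, -0.001, 0.0]
ft_force: [-0.1, -0.1, -8.5]
width: 0.053
grip_force: 50.0
```

step_arm(
  delta_pos=[
    [0,0.8,0],
    [0,0.8,0],
    [0,0.8,0],
    [0,0.8,0],
    [0,0.6,0],
    [0,0.23,0],
    [0,0,0],
    [0,0,0],
  ],
  turn=[0,0,0,0,0,0,0,0],
)

```text
time: 34.35
ee_pos: [0.4314, 0.3041, 0.0906]
eef_rot: [1.0, -0.008, -0.001, 0.001]
ft_force: [-0.0, -0.8, -9.5]
width: 0.0538
grip_force: 50.0
```

step_arm(
  delta_pos=[
    [0,0,-0.6],
    [0,0,-0.8],
    [0,0,-0.8],
    [0,0,-0.4],
    [0,0,-0.2],
    [0,0,-0.12],
    [0,0,-0.06],
    [0,0,-0.04],
    [0,0,0],
  ],
  turn=[0,0,0,0,0,0,0,0,0],
)

```text
time: 35.25
ee_pos: [0.4322, 0.3052, 0.0162]
eef_rot: [1.0, -0.008, 0.0, -0.0]
ft_force: [0.2, -0.5, -7.6]
width: 0.0534
grip_force: 50.0
```

step_arm(
  delta_pos=[
    [0,0,0],
    [0,0,0],
    [0,0,0],
    [0,0,0],
    [0,0,0],
  ],
  turn=[0,0,0,0,0],
  grip=0.15,
)

```text
time: 35.75
ee_pos: [0.4321, 0.3052, 0.0161]
eef_rot: [1.0, -0.008, 0.0, -0.0]
ft_force: [0.6, 0.6, -0.1]
width: 0.073
grip_force: 0.0
```

step_arm(
  delta_pos=[
    [0,0,0.6],
    [0,0,1],
    [0,0,1],
    [0,-0.5,1],
    [0,-1,0.5],
    [0,-1,0],
    [0,-1,0],
    [0,-1,0],
    [0,-1,0],
    [0,-1,0],
    [0,-1,0],
    [0,-1,0],
  ],
  turn=[0,0,0,0,0,0,0,0,0,0,0,0],
)

```text
time: 36.95
ee_pos: [0.432, 0.0918, 0.1195]
eef_rot: [1.0, -0.008, 0.001, -0.0]
ft_force: [0.9, 0.6, -0.3]
width: 0.074
grip_force: 0.0
```

step_arm(
  delta_pos=[
    [0,-1,0],
    [0,-1,0],
    [0,-1,0],
    [0,-1,0],
    [0,-0.5,0],
    [0,0,0],
  ],
  turn=[0,0,0,0,0,0],
)

```text
time: 37.55
ee_pos: [0.432, -0.021, 0.119]
eef_rot: [1.0, -0.009, 0.0, 0.0]
ft_force: [0.2, 0.5, -0.4]
width: 0.0742
grip_force: 0.0
```

```bash
python3 - <<'E'
from h import *
c=shot('top')
for o in boxes(c,'bar'):print(*o)
for o in boxes(c,'tray'):print(*o)
cv2.imwrite('pics/end.png',cv2.cvtColor(cv2.resize(c['image'][140:285,70:400],None,fx=2.4,fy=2.4,interpolation=cv2.INTER_CUBIC),cv2.COLOR_RGB2BGR))
E
```

```text
[431.5 -83.6] [56.7 78.1] -5.0 [262. 230.]
[432.8 301.6] [ 49.1 100.3] -0.7 [141. 228.]
[431.8 391.4] [ 49.4 100.2] -1.0 [114. 227.]
[441.4 161.6] [48.1 99.7] -1.1 [184. 225.]
[432.4 350. ] [145.3 176.7] 89.2 [128. 227.]
[445.3 163.7] [ 94.9 145.5] -1.3 [184. 224.]
```

View pics/end.png

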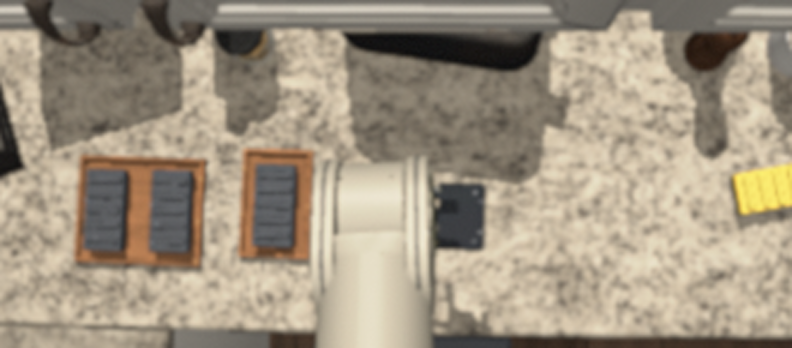

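The final view shows the grippy bar in the narrow tray at crop pixel (275,207). The two slick bars lie in the wide tray at (106,210) and (171,210), all square and inside the lips, and the arm is clear.

```bash
python3 -c "
from bench import *
print(close_job())"
```

```text
the job is handed in; nothing more can be done
None
```

I slid all three bars about 50 mm, then laid the grippy one in the narrow tray and the two slick ones side by side in the wide tray; the job was handed in at about 38 s, and the hand-in returned no verdict.

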